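Set up the drying rack at the timber hall's coating bench

ROBOT

A 6-joint arm with a two-finger parallel gripper is mounted at the origin on the work surface. World frame = base frame: x ahead of the robot, y to its left, z up, the work surface at z = 0. Lengths are in m, angles in rad, forces in N, time in s.
With the tool pointing down it reaches from about 0.375 to 0.9 m from the base axis. Payload 3.1 kg.
Tool frame: the origin (TCP) lies at the very end of the fingers, on their centre line; the grasp point (between the pads) lies 19 mm behind it; z points along the fingers, y is the line along which they close (so a half turn about z gives the same grasp; the last joint's range is limited). The gripper opens to 85 mm and grips with 20 to 120 N. Pads are 22 mm wide; open, the fingers measure 114 mm over their backs; the gripper's body (76 mm by 85 mm) begins 54 mm behind the grasp point. The pads swing forward as they close: fully open they stand 13 mm farther back than shut.
Start: joints at [-1.395, 0.527, 1.433, -0, 1.181, -0.178], TCP at [0.217, -0.586, 0.231] pointing down, gripper open.
Joint ranges: [-3.08, 3.08], [-0.75, 2.2], [0.22, 2.44], [-1.43, 4.57], [0, 2.65], [-2.85, 2.85]. Speed limits (rad/s): [2.79, 2.79, 3.14, 3.14, 3.14, 3.14].

INTERFACE

Orientations are given as a unit quaternion [x, y, z, w].
In Python, from station import telemetry, snapshot, ticket gives the robot as it stands.
- The arm moves only by the tool move_arm, never from a script. Its argument "commands" is text: rows parted by semicolons, each of 7 numbers parted by spaces: the shift along the tool's x, y, z in mm, then the turn, a rotation vector about the tool's x, y, z in degrees, then the opening, from -1 (shut) to 1 (fully open). A call has exactly 5 rows; each row is the pose to reach, as a shift and turn from the pose commanded when the call began, along the tool's axes at that moment; what a row does not reach only later rows make up. A row lasts 1/8 s, in which the tool goes at most 62.5 mm and 10.7 degrees, less where a joint would pass 70% of its speed; a pose out of reach is approached as far as the arm can. A call with a gripper value outside its range is refused whole. The fingers move at their own pace and stop on an object; "grip_force" is the grip in N (left out, the last holds). Time passes only in rows, so rows that repeat a pose let the fingers close, or fill a call up. It gives the time, the measured TCP pose, the force, the opening and the grip force at its end, in the units of the state.
- telemetry.sense(): the state, without advancing time (a new reading comes with each control period).
- snapshot(name): name is "side" or "top" or "wrist"; returns a dict with "image" (400x640x3 uint8, red, green, blue), "fx", "fy", "cx", "cy" (pixels), "k1" (the pictures are not rectified: a ray, as slopes to the right and down, at radius r is drawn at 1 + k1 r^2 times it, then the intrinsics apply), "pose" (4x4, takes a point from camera to world coordinates). Camera axes: x right, y down, z forward; pixel columns grow to the right and rows downward; lengths in m; the calibration is good to about 2 mm. A picture is of the moment at which its call begins. There is no depth.
- ticket.sign_off(): hands the job in; it is judged then, once.
The state is a dict: "t": time; "q": joint angles; "qd": joint speeds; "tau": joint torques, N m; "tcp_pos": TCP position; "tool_rot": TCP orientation; "force": force on the tool from outside, world axes, zero at the start; "ft_torque": the same for the moment, N m; "finger_gap": opening from 0.0 (shut) to 1.0 (fully open); "gripper_force": force on a finger pad.
Only numpy, scipy, OpenCV 4.12 (cv2) and the standard library are available. Lean on these libraries where they do the work, as an engineer would, in place of code of your own. Each camera call takes 0.05 s, during which the arm holds its last target. There are 200 camera calls.

TASK

Get the coating bench ready. First take the brush and the filling knife out of the drip tray and lay them flat in the kit tray, one in each compartment; then slide the drip tray along the bench, without lifting it, until it sits centred and square under the still empty drying rack, handle on the same side as now; then lay every sample slat flat across the rack's two rails, square to them, overhanging about equally on both sides and at least a finger's width apart. Leave the other things on the bench where they are.

Things in the scene. Friction and masses are not known exactly. Their poses are not given: they have to be found in the camera images.
- rack: steel drying rack, fixed; origin on the bench under its centre. Two rails along its x at y = -50 and +50 mm, each 316 long, 8 wide, flat tops 85 above the bench, undersides 61. End trestles at x = -150 and +150 (legs 16 square at y = -67 and +67, cross bar 47 to 61 up, foot bar 16 wide, 160 long along y); between them (284 mm clear) the space under the rails is open along y
- drip_tray: loose shallow aluminium tray, 250 (its x) x 190 (its y), floor 3 thick, rims 4 thick, 20 high, about 0.65 kg; slides on the bench. Origin under its centre. It starts on the -y side of the rack, outside it, up to 0.1 rad askew. It belongs under the rack with its x axis along the rack's, its bail handle still on the -y side
- tray_handle (a point): middle of the black grip bar of the drip tray's bail handle: bar of 12 mm diameter, 118 long along the tray's x, at tray y = -125 (30 mm outside the rim), 45 above the bench, free air below it
- kit_tray: plywood kit tray, fixed to the bench, 240 (its x) x 190 (its y), walls 6 thick and 25 high, floor 5 thick, one divider along x making two equal compartments of 228 x 86. Origin on the bench under its centre.
- compartment_left (a point): middle of the floor of the kit tray's +y compartment, 5 above the bench, axes as the kit tray's
- compartment_right (a point): middle of the floor of the kit tray's -y compartment, 5 above the bench, axes as the kit tray's
- brush: flat paint brush lying on its side, 170 long along its x, about 0.09 kg; wooden handle at x = -85 to +10 (22 wide, 16 thick), steel ferrule and black bristles (46 wide, 16 thick) at x = +7 to +85. Origin at mid-length on its underside. It starts in the drip tray.
- filling_knife: filling knife (wide spatula) lying flat, 170 long along its x, about 0.10 kg; black handle at x = -85 to +15 (24 wide, 16 thick), flat steel blade 3 thick, 56 wide at x = +43 to +85. Origin at mid-length on its underside. It starts in the drip tray.
- slat1: dark wooden sample slat, 180 (its x) x 30 (its y) x 18, about 0.075 kg, lying flat on the bench on the +y side of the rack, in a loose row of three to five. Origin at the centre of its underside. May be absent.
- slat2: dark wooden sample slat, 180 (its x) x 30 (its y) x 18, about 0.075 kg, lying flat on the bench on the +y side of the rack, in a loose row of three to five. Origin at the centre of its underside. May be absent.
- slat3: dark wooden sample slat, 180 (its x) x 30 (its y) x 18, about 0.075 kg, lying flat on the bench on the +y side of the rack, in a loose row of three to five. Origin at the centre of its underside. May be absent.
- slat4: dark wooden sample slat, 180 (its x) x 30 (its y) x 18, about 0.075 kg, lying flat on the bench on the +y side of the rack, in a loose row of three to five. Origin at the centre of its underside. May be absent.
- slat5: dark wooden sample slat, 180 (its x) x 30 (its y) x 18, about 0.075 kg, lying flat on the bench on the +y side of the rack, in a loose row of three to five. Origin at the centre of its underside. May be absent.
- tape_measure: bystander, to be left alone: yellow tape measure, 70 x 36 x 66 mm. Origin under its centre.
- sanding_block: bystander, to be left alone: cork sanding block, 115 x 65 x 30 mm. Origin under its centre.
- pencil: bystander, to be left alone: flat red carpenter's pencil, 166 x 13 x 8 mm. Origin under its centre.
- oil_tin: bystander, to be left alone: round tin, 125 high, diameter 100 mm. Origin under its centre.
- glue_bottle: bystander, to be left alone: bottle, 190 high, diameter 68 mm. Origin under its centre.
- mug: bystander, to be left alone: white mug, 90 high, diameter 80 mm. Origin under its centre.

How it is judged:
By the outcome, as a careful person would: the job done as asked, in the order asked, and still so for the second after the job is handed in, with the robot touching nothing.
Of slat1, slat2, slat3, slat4, slat5 only 3 to 5 are there at a start; the rules pass over those that are not, and their reading is None.
At some moment in a run one of slat1, slat2, slat3, slat4, slat5, brush, filling_knife may be knocked a few centimetres aside while the robot is not near it.
Once in a run the grip may slacken for a moment while it holds something.
It also fails if it takes over 210 s, if anything falls off the work surface, if the arm or the gripper's body presses on something with over 40 N, if the wrist force passes 120 N, or if a joint passes its speed limit or range.

## Working session

There is one attempt and no reset: what is moved stays moved. The work goes in short steps, Python scripts to look and compute and a tool call to move; the robot and the scene stay as the last step left them, time stands still between calls to the robot, and variables do not carry over. Pictures are saved under pics/ and viewed, at most 14 in all, crops included, and the job is handed in when it is done.

Besides the shell and the picture viewer there is one more tool, called after "Request:" by a JSON object that holds its "name" and its "arguments", one argument or row to a line. move_arm: Moves the arm, as the interface text tells. Its arguments: {"type":"object","properties":{"commands":{"type":"string"},"grip_force":{"type":"number"}},"required":["commands"]}

```bash
ls; mkdir -p pics; python3 - <<'E'
from station import telemetry, snapshot
import cv2
s=telemetry.sense(); print({k:(v if not hasattr(v,'round') else v) for k,v in s.items()})
for n in ("top","side"):
    d=snapshot(n); cv2.imwrite(f"pics/{n}0.png",d["image"][:,:,::-1]); print(n,d["fx"],d["fy"],d["cx"],d["cy"],d["k1"],d["pose"])
E
```

```text
pics
{'t': 0.0, 'q': array([-1.39448019e+00,  5.28474206e-01,  1.43390659e+00, -1.35662503e-05,
        1.18136929e+00, -1.78500776e-01]), 'qd': array([ 0.0002592 ,  0.00022286, -0.00202942,  0.00105696, -0.00116229,
       -0.0010062 ]), 'tau': array([-1.00737849e-03, -4.42352915e+01, -1.78022969e+01, -3.52300585e-04,
        8.50008189e-03, -1.08860718e-05]), 'tcp_pos': array([ 0.21703366, -0.58534924,  0.2303273 ]), 'tool_rot': array([ 9.84303323e-01,  1.76481741e-01, -5.09416320e-06, -1.07872307e-03]), 'force': array([ 0.13647362, -0.22350639,  1.22761639]), 'ft_torque': array([ 0.03073755, -0.03266677, -0.00929196]), 'gripper_force': 0.0, 'finger_gap': 0.9968702976231587}
top 375.7616470850719 375.7616470850719 316.0519305021917 197.12265745500585 -0.06442461891565847 [[ 0.02224564 -0.97966218  0.19941699  0.34058055]
 [-0.99975191 -0.0220225   0.00333728 -0.04914428]
 [ 0.00112225 -0.19944175 -0.97990904  0.94429809]
 [ 0.          0.          0.          1.        ]]
side 412.4333463236387 412.4333463236387 315.7922711885731 201.12890500153878 -0.10623371594590575 [[-0.9200421  -0.25005056  0.30165752  0.16366232]
 [-0.39175622  0.60089521 -0.69674386  0.86124185]
 [-0.00704337 -0.75920989 -0.65080775  0.87106628]
 [ 0.          0.          0.          1.        ]]
```

View pics/top0.png

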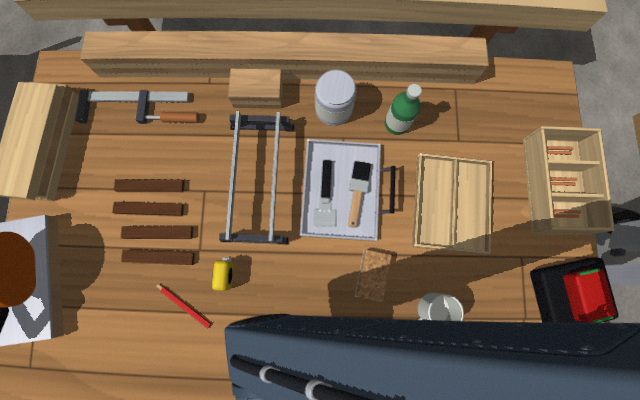

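View pics/side0.png

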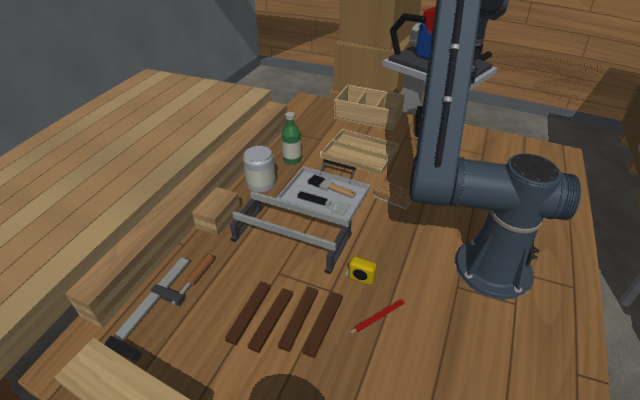

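Both pictures give a clear view of four slats (top image, col 115–195), the rack (col 220–290), the drip tray with knife and brush (col 300–385), and the kit tray (col 415–492). I'll zoom in for accurate corners.

```bash
cat > h.py <<'E'
import numpy as np, cv2
from scipy.spatial.transform import Rotation as R
from station import telemetry, snapshot
def K(d): return np.array([[d["fx"],0,d["cx"]],[0,d["fy"],d["cy"]],[0,0,1.]])
def p2w(d,px,z):
    px=np.asarray(px,float).reshape(-1,1,2)
    n=cv2.undistortPoints(px,K(d),np.array([d["k1"],0,0,0.])).reshape(-1,2)
    T=d["pose"]; r=np.c_[n,np.ones(len(n))]@T[:3,:3].T; o=T[:3,3]
    return (o+r*((z-o[2])/r[:,2])[:,None])
def w2p(d,w):
    T=np.linalg.inv(d["pose"]); w=np.asarray(w,float).reshape(-1,3)
    return cv2.projectPoints(w,cv2.Rodrigues(T[:3,:3])[0],T[:3,3],K(d),np.array([d["k1"],0,0,0.]))[0].reshape(-1,2)
def crop(d,name,x0,y0,x1,y1,s):
    c=cv2.resize(d["image"][y0:y1,x0:x1,::-1],None,fx=s,fy=s,interpolation=cv2.INTER_CUBIC); cv2.imwrite("pics/"+name,c)
def rel(pos,yaw_deg):
    "shift (tool axes, mm) and turn about tool z (deg) to reach pos with tool x axis at yaw (tool down)"
    s=telemetry.sense(); A=R.from_quat(s["tool_rot"]); 
    B=R.from_euler('z',yaw_deg,degrees=True)*R.from_euler('x',180,degrees=True)
    sh=A.inv().apply(np.array(pos)-s["tcp_pos"])*1000; rv=(A.inv()*B).as_rotvec(degrees=True)
    print("shift",sh.round(1),"turn",rv.round(1))
E
python3 - <<'E'
from h import *
d=snapshot("top"); np.save("pics/top.npy",d,allow_pickle=True)
crop(d,"c1.png",290,125,500,260,3.8); crop(d,"c2.png",100,95,310,275,3.3)
E
```

```text
(no output)
```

View pics/c1.png

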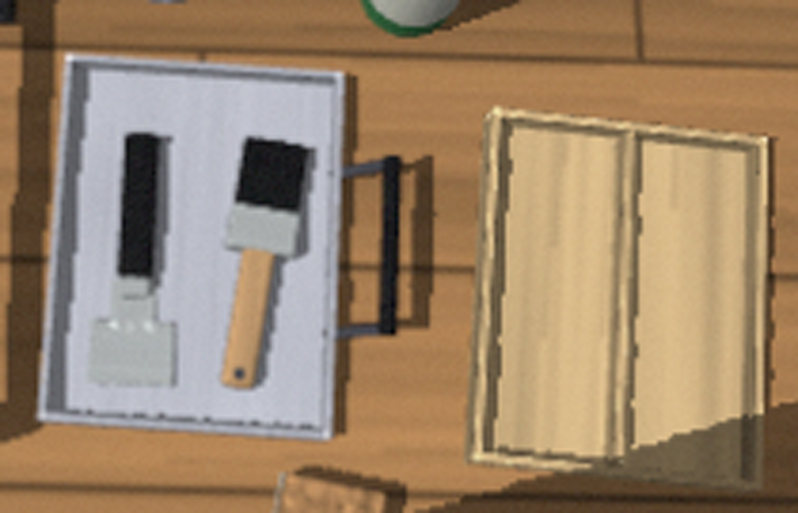

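View pics/c2.png

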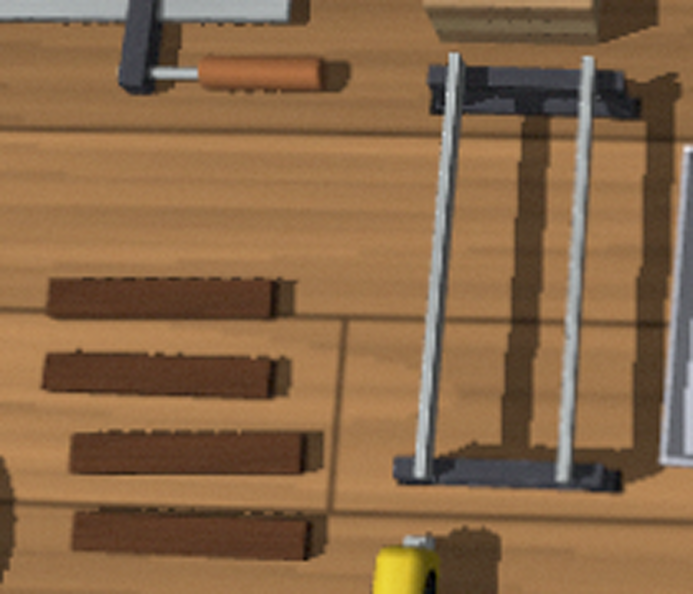

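c1 shows the drip tray corners (67,55),(345,73),(331,438),(40,420), kit tray corners, knife with its handle up (+x) and brush with its handle down. c2 shows the rails (455,54)-(422,480) and (588,57)-(564,482), plus four slats.

```bash
cat >> h.py <<'E'
def load(): return np.load("pics/top.npy",allow_pickle=True).item()
E
python3 - <<'E'
from h import *
d=load()
def m(name,pts,z,s,x0,y0):
    px=(np.array(pts,float)+.5)/s-.5+[x0,y0]; w=p2w(d,px,z)[:,:2]*1000
    c=w.mean(0); e=[np.linalg.norm(w[(i+1)%len(w)]-w[i]).round() for i in range(len(w))]
    a=[np.degrees(np.arctan2(*(w[(i+1)%len(w)]-w[i])[::-1])).round(1) for i in range(len(w))]
    print(name,w.round().tolist(),"c",c.round(1),"len",e,"ang",a)
f=lambda n,p,z:m(n,p,z,3.8,290,125)
g=lambda n,p,z:m(n,p,z,3.3,100,95)
f("tray",[(67,55),(345,73),(331,438),(40,420)],.02)
f("kit",[(492,107),(769,138),(762,488),(470,461)],.025)
f("bar",[(391,158),(388,332)],.051)
f("knifeh",[(142,134),(136,276)],.019)
f("knifeblade",[(90,382),(174,386),(176,320),(94,318)],.010)
f("brush",[(278,139),(240,386)],.019)
f("brushhandle",[(261,250),(240,386)],.019)
g("railL",[(455,54),(422,480)],.085)
g("railR",[(588,57),(564,482)],.085)
g("s1",[(50,279),(275,280),(272,318),(47,316)],.018)
g("s2",[(46,354),(272,359),(269,397),(42,390)],.018)
g("s3",[(72,433),(305,433),(302,472),(69,472)],.018)
g("s4",[(75,512),(309,520),(306,558),(72,550)],.018)
s=telemetry.sense(); print(s["t"])
E
```

```text
tray [[682.0, -20.0], [673.0, -210.0], [425.0, -198.0], [432.0, -9.0]] c [ 553.1 -109. ] len [np.float64(190.0), np.float64(249.0), np.float64(189.0), np.float64(250.0)] ang [np.float64(-92.5), np.float64(177.2), np.float64(87.7), np.float64(-2.5)]
kit [[650.0, -309.0], [633.0, -499.0], [397.0, -478.0], [411.0, -287.0]] c [ 522.9 -393. ] len [np.float64(191.0), np.float64(238.0), np.float64(192.0), np.float64(240.0)] ang [np.float64(-95.0), np.float64(174.8), np.float64(85.7), np.float64(-5.3)]
bar [[605.0, -234.0], [490.0, -230.0]] c [ 547.3 -231.6] len [np.float64(115.0), np.float64(115.0)] ang [np.float64(178.0), np.float64(-2.0)]
knifeh [[627.0, -72.0], [529.0, -70.0]] c [578.  -70.7] len [np.float64(98.0), np.float64(98.0)] ang [np.float64(178.6), np.float64(-1.4)]
knifeblade [[459.0, -41.0], [458.0, -96.0], [502.0, -97.0], [502.0, -42.0]] c [480. -69.] len [np.float64(55.0), np.float64(44.0), np.float64(54.0), np.float64(43.0)] ang [np.float64(-91.5), np.float64(-1.0), np.float64(89.9), np.float64(177.8)]
brush [[626.0, -164.0], [457.0, -139.0]] c [ 541.5 -151.2] len [np.float6
[... 767 characters left out ...]
292.0], [476.0, 292.0], [477.0, 471.0]] c [490.6 381.5] len [np.float64(179.0), np.float64(29.0), np.float64(179.0), np.float64(28.0)] ang [np.float64(-89.9), np.float64(-179.2), np.float64(89.7), np.float64(0.9)]
s3 [[444.0, 443.0], [449.0, 262.0], [420.0, 261.0], [414.0, 442.0]] c [431.7 351.8] len [np.float64(181.0), np.float64(29.0), np.float64(180.0), np.float64(30.0)] ang [np.float64(-88.5), np.float64(-179.6), np.float64(91.6), np.float64(2.4)]
s4 [[384.0, 433.0], [384.0, 253.0], [356.0, 253.0], [356.0, 432.0]] c [370. 343.] len [np.float64(180.0), np.float64(28.0), np.float64(179.0), np.float64(28.0)] ang [np.float64(-90.2), np.float64(-180.0), np.float64(90.0), np.float64(1.9)]
0.15
```

Request:
{"name": "move_arm", "arguments": {
  "commands": "50 -37 8 0 0 0 0; 100 -74 16 0 0 0 0; 150 -110 24 0 0 0 0; 200 -147 32 0 0 0 0; 245 -184 40 0 0 0 0",
  "grip_force": 60
}}

```text
t: 0.78
tcp_pos: [0.3839, -0.3266, 0.191]
tool_rot: [0.984, 0.176, 0.0, 0.0]
force: [0.0, -0.0, 0.0]
finger_gap: 0.503
gripper_force: 0.0
```

Request:
{"name": "move_arm", "arguments": {
  "commands": "50 -37 8 0 0 5 0; 100 -74 16 0 0 10 0; 150 -110 24 0 0 15 0; 200 -147 32 0 0 20 0; 246 -184 41 0 0 21.7 0"
}}

```text
t: 1.4
tcp_pos: [0.5509, -0.0686, 0.15]
tool_rot: [1.0, -0.013, 0.0, 0.0]
force: [-0.4, -0.1, 0.0]
finger_gap: 0.5
gripper_force: 0.0
```

```bash
python3 - <<'E'
from h import *
s=telemetry.sense(); print(s["t"],s["tcp_pos"],s["q"].round(2),s["finger_gap"]); rel([.549,-.0705,.15],-1.4)
d=snapshot("wrist"); cv2.imwrite("pics/w1.png",d["image"][:,:,::-1]); print(d["pose"].round(3))
E
```

```text
1.4 [ 0.55091286 -0.06860119  0.15002194] [-0.33  0.54  1.69 -0.    0.91  1.27] 0.4996011351763459
shift [-1.9  1.9  0. ] turn [ 0. -0. -0.]
[[-0.026 -0.954 -0.299  0.627]
 [-1.     0.025  0.007 -0.072]
 [ 0.     0.3   -0.954  0.293]
 [ 0.     0.     0.     1.   ]]
```

View pics/w1.png

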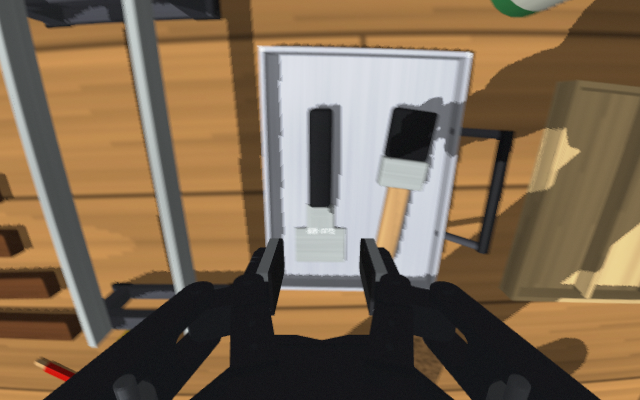

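The knife (col ~320) lies centred between the fingers and unchanged. Now descend, grip and lift.

Request:
{"name": "move_arm", "arguments": {
  "commands": "-2 2 50 0 0 0 0; -2 2 95 0 0 0 0; -2 2 120 0 0 0 0; -2 2 135 0 0 0 0; -2 2 144 0 0 0 0"
}}

```text
t: 2.08
tcp_pos: [0.5477, -0.0726, 0.0058]
tool_rot: [1.0, -0.012, -0.0, -0.0]
force: [-0.2, -0.1, -0.0]
finger_gap: 0.497
gripper_force: 0.0
```

Request:
{"name": "move_arm", "arguments": {
  "commands": "0 0 0 0 0 0 0; 0 0 0 0 0 0 -1; 0 0 0 0 0 0 -1; 0 0 0 0 0 0 -1; 0 0 0 0 0 0 -1",
  "grip_force": 60
}}

```text
t: 2.7
tcp_pos: [0.5485, -0.0726, 0.0075]
tool_rot: [1.0, -0.012, 0.001, 0.0]
force: [0.1, 0.2, 5.9]
finger_gap: 0.257
gripper_force: 61.3
```

Request:
{"name": "move_arm", "arguments": {
  "commands": "0 0 -8 0 0 0 -1; 0 0 -25 0 0 0 -1; 0 0 -50 0 0 0 -1; 0 0 -80 0 0 0 -1; 0 0 -80 0 0 0 -1"
}}

```text
t: 3.32
tcp_pos: [0.5495, -0.0729, 0.0893]
tool_rot: [1.0, -0.012, 0.003, 0.001]
force: [-0.4, 0.1, -0.6]
finger_gap: 0.26
gripper_force: 60.5
```

Request:
{"name": "move_arm", "arguments": {
  "commands": "-2 50 -10 0 0 0 -1; -4 105 -10 0 0 1 -1; -6 165 -10 0 0 2 -1; -8 225 -10 0 0 3 -1; -9 275 -5 0 0 3.8 -1"
}}

```text
t: 3.95
tcp_pos: [0.5315, -0.3494, 0.091]
tool_rot: [0.999, -0.046, 0.0, 0.0]
force: [0.8, 0.5, -0.2]
finger_gap: 0.261
gripper_force: 64.3
```

Request:
{"name": "move_arm", "arguments": {
  "commands": "0 0 0 0 0 0 -1; 0 0 20 0 0 0 -1; 0 0 30 0 0 0 -1; 0 0 40 0 0 0 -1; 0 0 40 0 0 0 -1"
}}

```text
t: 4.58
tcp_pos: [0.5317, -0.3459, 0.0504]
tool_rot: [0.999, -0.045, -0.001, -0.001]
force: [-0.5, 0.8, -0.9]
finger_gap: 0.261
gripper_force: 64.3
```

```bash
python3 - <<'E'
from h import *
s=telemetry.sense(); print(s["t"],s["finger_gap"],s["gripper_force"],s["tcp_pos"]); rel([.534,-.348,.0105],-5.2)
d=snapshot("top"); crop(d,"c3.png",290,125,500,260,3)
E
```

```text
4.575 0.26113434605810254 64.31013822555542 [ 0.53174379 -0.34588782  0.05041735]
shift [ 2.5  2.  39.9] turn [-0.1  0.1  0.1]
```

View pics/c3.png

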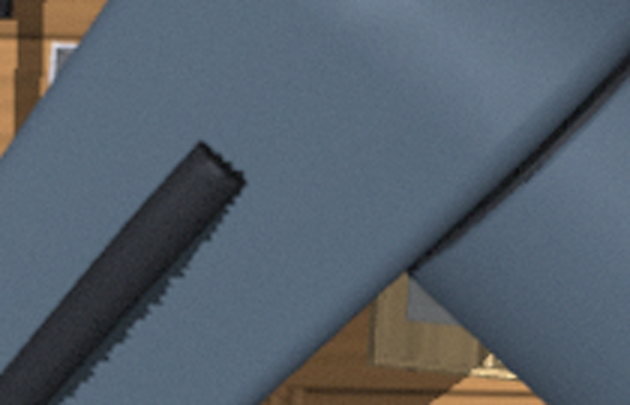

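Request:
{"name": "move_arm", "arguments": {
  "commands": "2 2 15 0 0 0 -1; 2 2 28 0 0 0 -1; 2 2 36 0 0 0 -1; 2 2 39.5 0 0 0 -1; 2 2 39.5 0 0 0 -1"
}}

```text
t: 5.25
tcp_pos: [0.5338, -0.3491, 0.0115]
tool_rot: [0.999, -0.045, -0.0, -0.0]
force: [0.2, 0.5, -0.3]
finger_gap: 0.258
gripper_force: 64.3
```

Request:
{"name": "move_arm", "arguments": {
  "commands": "0 0 0 0 0 0 0; 0 0 0 0 0 0 0; 0 0 -15 0 0 0 0; 0 0 -60 0 0 0 0; 0 0 -110 0 0 0 0"
}}

```text
t: 5.88
tcp_pos: [0.5337, -0.349, 0.1235]
tool_rot: [0.999, -0.045, -0.0, -0.0]
force: [0.3, 0.1, 0.5]
finger_gap: 0.498
gripper_force: 0.0
```

```bash
python3 - <<'E'
from h import *
s=telemetry.sense(); print(s["t"],s["finger_gap"],s["tcp_pos"]); rel([.5336,-.150,.12],-8.5)
d=snapshot("wrist"); cv2.imwrite("pics/w2.png",d["image"][:,:,::-1])
np.save("pics/w2.npy",d,allow_pickle=True)
E
```

```text
5.875 0.49829414392368565 [ 0.5336675  -0.34903843  0.12347331]
shift [ -18.  -198.2    3.6] turn [-0.   0.   3.3]
```

View pics/w2.png

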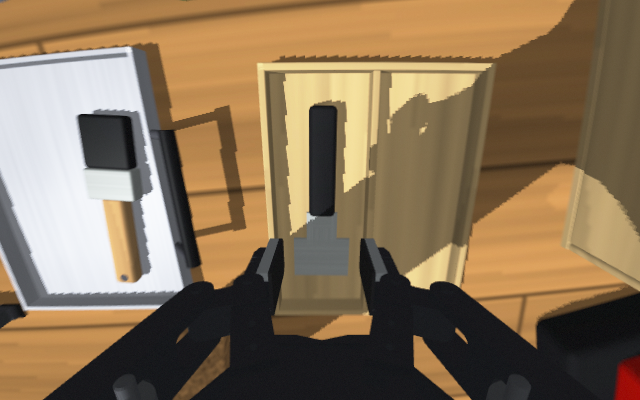

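The knife lies flat in the left compartment (col ~320), and the brush is visible with bristle end at about (106,114) and handle end at (125,281). Moving above the brush and checking its position.

Request:
{"name": "move_arm", "arguments": {
  "commands": "-4 -50 0 0 0 0 0; -8 -100 0 0 0 1 0; -13 -150 1 0 0 2 0; -18 -198 2 0 0 3.3 0; -18 -198 3.5 0 0 3.3 0"
}}

```text
t: 6.55
tcp_pos: [0.5331, -0.1469, 0.1193]
tool_rot: [0.997, -0.072, -0.0, -0.0]
force: [0.5, 0.1, -0.4]
finger_gap: 0.501
gripper_force: 0.0
```

```bash
python3 - <<'E'
from h import *
d=np.load("pics/w2.npy",allow_pickle=True).item()
w=p2w(d,[(106,114),(125,281)],.019); print(w.round(4))
rel([.5336,-.150,.008],-8.5)
E
```

```text
[[ 0.6248 -0.1708  0.019 ]
 [ 0.4594 -0.1367  0.019 ]]
shift [  1.1   3.1 111.3] turn [-0.   0.   0.3]
```

Request:
{"name": "move_arm", "arguments": {
  "commands": "0 4 40 0 0 0 0; 0 4 75 0 0 0 0; 0 4 95 0 0 0 0; 0 4 106 0 0 0 0; 0 4 110 0 0 0 0"
}}

```text
t: 7.18
tcp_pos: [0.5337, -0.1552, 0.0083]
tool_rot: [0.997, -0.074, 0.0, 0.0]
force: [0.4, 0.3, 0.3]
finger_gap: 0.5
gripper_force: 0.0
```

Request:
{"name": "move_arm", "arguments": {
  "commands": "0 0 0 0 0 0 0; 0 0 0 0 0 0 -1; 0 0 0 0 0 0 -1; 0 0 0 0 0 0 -1; 0 0 0 0 0 0 -1"
}}

```text
t: 7.8
tcp_pos: [0.5338, -0.1546, 0.0094]
tool_rot: [0.997, -0.074, 0.001, 0.0]
force: [-0.3, 0.9, 6.1]
finger_gap: 0.23
gripper_force: 60.3
```

Request:
{"name": "move_arm", "arguments": {
  "commands": "0 0 -8 0 0 0 -1; 0 0 -25 0 0 0 -1; 0 0 -50 0 0 0 -1; 0 0 -80 0 0 0 -1; 0 0 -80 0 0 0 -1"
}}

```text
t: 8.43
tcp_pos: [0.535, -0.1552, 0.0912]
tool_rot: [0.997, -0.074, 0.003, 0.001]
force: [-0.1, -0.3, -1.1]
finger_gap: 0.234
gripper_force: 59.5
```

```bash
python3 - <<'E'
from h import *
rel([.512,-.438,.09],-5.2)
E
```

```text
shift [ 18.8 283.1   1.9] turn [ 0.1 -0.3 -3.3]
```

Request:
{"name": "move_arm", "arguments": {
  "commands": "4 55 -5 0 0 0 -1; 8 112 -5 0 0 -1 -1; 12 169 -5 0 0 -2 -1; 16 226 -2 0 0 -3 -1; 19 283 0 0 0 -3.3 -1"
}}

```text
t: 9.05
tcp_pos: [0.5095, -0.4382, 0.0872]
tool_rot: [0.999, -0.045, -0.001, -0.001]
force: [1.2, -0.2, -1.3]
finger_gap: 0.231
gripper_force: 59.5
```

Request:
{"name": "move_arm", "arguments": {
  "commands": "0 0 0 0 0 0 -1; 0 0 25 0 0 0 -1; 0 0 50 0 0 0 -1; 0 0 65 0 0 0 -1; 0 0 70 0 0 0 -1"
}}

```text
t: 9.68
tcp_pos: [0.5098, -0.4356, 0.0169]
tool_rot: [0.999, -0.045, -0.001, -0.001]
force: [0.6, 0.4, -0.3]
finger_gap: 0.235
gripper_force: 59.5
```

```bash
python3 - <<'E'
from h import *
print(telemetry.sense()["tcp_pos"]);rel([.511,-.438,.012],-5.2)
E
```

```text
[ 0.50984905 -0.43556399  0.01688175]
shift [1.4 2.3 4.9] turn [-0.1  0.1  0.1]
```

Request:
{"name": "move_arm", "arguments": {
  "commands": "1 2 3 0 0 0 -1; 1 2 5 0 0 0 -1; 1 2 5 0 0 0 -1; 1 2 5 0 0 0 0; 1 2 5 0 0 0 0"
}}

```text
t: 10.3
tcp_pos: [0.5114, -0.4395, 0.0139]
tool_rot: [0.999, -0.045, 0.0, 0.0]
force: [0.1, -0.7, 0.5]
finger_gap: 0.502
gripper_force: 0.0
```

Request:
{"name": "move_arm", "arguments": {
  "commands": "0 0 -10 0 0 0 0; 0 0 -40 0 0 0 0; 0 0 -90 0 0 0 0; 5 -60 -115 0 0 -1 0; 10 -120 -115 0 0 -2 0"
}}

```text
t: 10.92
tcp_pos: [0.5337, -0.322, 0.1321]
tool_rot: [1.0, -0.029, 0.003, 0.002]
force: [0.1, 0.9, 0.0]
finger_gap: 0.496
gripper_force: 0.0
```

Request:
{"name": "move_arm", "arguments": {
  "commands": "5 -60 0 0 0 -0.7 0; 7 -87 0 0 0 -0.7 0; 7 -87 0 0 0 -0.7 0; 7 -87 0 0 0 -0.7 0; 7 -87 0 0 0 -0.7 0"
}}

```text
t: 11.55
tcp_pos: [0.5439, -0.2359, 0.1286]
tool_rot: [1.0, -0.022, 0.0, 0.0]
force: [-0.2, -0.1, -0.4]
finger_gap: 0.499
gripper_force: 0.0
```

```bash
python3 - <<'E'
from h import *
s=telemetry.sense();print(s["t"],s["tcp_pos"],s["finger_gap"])
rel([.547,-.233,.028],-2.5)
d=snapshot("wrist"); cv2.imwrite("pics/w3.png",d["image"][:,:,::-1])
print(w2p(d,[[.5474,-.2325,.051],[.605,-.2345,.051],[.49,-.2305,.051]]).round())
E
```

```text
11.55 [ 0.54385398 -0.23587683  0.12855602] 0.4988283619316543
shift [  2.9  -3.1 100.6] turn [ 0.  -0.1 -0.1]
[[316. 202.]
 [314. 131.]
 [317. 263.]]
```

View pics/w3.png

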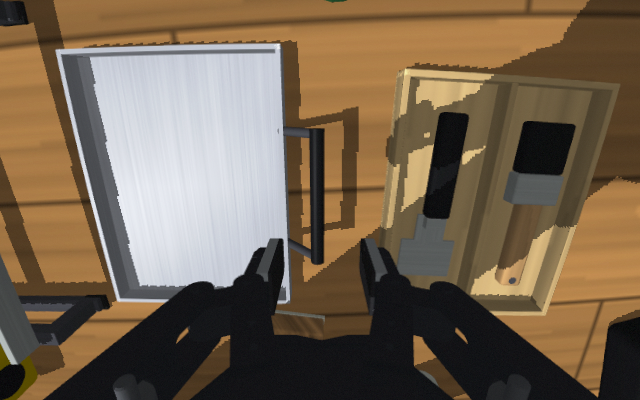

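The bar lies exactly at the predicted pixels (col 317, rows 131–263), and both tools are flat in their compartments. Grip the bail.

Request:
{"name": "move_arm", "arguments": {
  "commands": "3 -3 35 0 0 0 0; 3 -3 65 0 0 0 0; 3 -3 85 0 0 0 0; 3 -3 96 0 0 0 0; 3 -3 100 0 0 0 0"
}}

```text
t: 12.22
tcp_pos: [0.5466, -0.2319, 0.0278]
tool_rot: [1.0, -0.022, -0.0, -0.0]
force: [0.1, -0.3, -0.7]
finger_gap: 0.498
gripper_force: 0.0
```

Request:
{"name": "move_arm", "arguments": {
  "commands": "0 0 0 0 0 0 0; 0 0 0 0 0 0 -1; 0 0 0 0 0 0 -1; 0 0 0 0 0 0 -1; 0 0 0 0 0 0 -1"
}}

```text
t: 12.85
tcp_pos: [0.5473, -0.2318, 0.0292]
tool_rot: [1.0, -0.022, 0.001, 0.0]
force: [-1.4, 0.1, 5.8]
finger_gap: 0.114
gripper_force: 58.6
```

```bash
python3 - <<'E'
from h import *
s=telemetry.sense();print(s["t"],s["tcp_pos"],s["finger_gap"],s["force"])
rel([.568,-.0215,.028],-0.45)
E
```

```text
12.85 [ 0.54732139 -0.2317504   0.02923619] 0.11405750680724641 [-1.38065218  0.12197887  5.78052169]
shift [  11.6 -210.9    1.1] turn [ 0.1 -0.1 -2. ]
```

Request:
{"name": "move_arm", "arguments": {
  "commands": "0 -10 0 0 0 0 -1; 2 -25 0 0 0 -0.5 -1; 4 -45 0 0 0 -1 -1; 6 -65 0 0 0 -1.5 -1; 8 -85 0 0 0 -2 -1"
}}

```text
t: 13.48
tcp_pos: [0.5599, -0.1474, 0.0292]
tool_rot: [1.0, -0.004, 0.002, 0.001]
force: [-0.1, -5.2, 4.7]
finger_gap: 0.118
gripper_force: 59.0
```

Request:
{"name": "move_arm", "arguments": {
  "commands": "0 -20 0 0 0 0 -1; 1 -40 0 0 0 0 -1; 1 -58 0 0 0 0 -1; 1 -72 0 0 0 0 -1; 1 -80 0 0 0 0 -1"
}}

```text
t: 14.1
tcp_pos: [0.5614, -0.0669, 0.0292]
tool_rot: [1.0, -0.003, 0.001, 0.001]
force: [0.2, -5.9, 7.0]
finger_gap: 0.117
gripper_force: 59.1
```

```bash
python3 - <<'E'
from h import *
s=telemetry.sense();print(s["t"],s["tcp_pos"],s["finger_gap"],s["force"])
rel([.568,-.0215,.0292],-0.45)
d=snapshot("top"); np.save("pics/top.npy",d,allow_pickle=True); crop(d,"c4.png",90,90,400,290,2.5)
E
```

```text
14.1 [ 0.56135908 -0.06688853  0.02923448] 0.11660999977009388 [ 0.24339921 -5.90339492  6.98402218]
shift [  6.3 -45.4  -0. ] turn [ 0.1 -0.2  0.1]
```

View pics/c4.png

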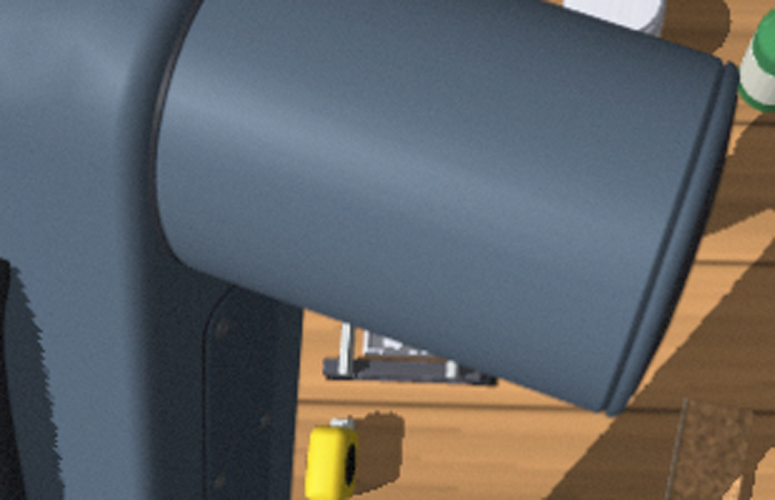

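The arm hides most, but the tray rim is visible between the rails (375,345). Finish the slide, release, back away and look.

Request:
{"name": "move_arm", "arguments": {
  "commands": "1 -12 0 0 0 0 -1; 3 -25 0 0 0 0 -1; 5 -36 0 0 0 0 -1; 6 -43 0 0 0 0 -1; 6.3 -45.4 0 0 0 0 -1"
}}

```text
t: 14.78
tcp_pos: [0.5675, -0.0217, 0.0292]
tool_rot: [1.0, -0.003, 0.001, 0.001]
force: [-1.0, -6.3, 7.3]
finger_gap: 0.119
gripper_force: 59.2
```

Request:
{"name": "move_arm", "arguments": {
  "commands": "0 0 0 0 0 0 -1; 0 0 0 0 0 0 -1; 0 0 0 0 0 0 0; 0 0 0 0 0 0 0; 0 0 0 0 0 0 0"
}}

```text
t: 15.4
tcp_pos: [0.5662, -0.0209, 0.0278]
tool_rot: [1.0, -0.004, -0.001, -0.0]
force: [0.2, 0.3, 1.1]
finger_gap: 0.499
gripper_force: 0.0
```

Request:
{"name": "move_arm", "arguments": {
  "commands": "0 0 -20 0 0 0 0; 0 0 -60 0 0 0 0; 0 0 -110 0 0 0 0; 0 50 -150 0 0 0 0; 0 110 -170 0 0 0 0"
}}

```text
t: 16.02
tcp_pos: [0.5668, -0.1295, 0.2]
tool_rot: [1.0, -0.003, 0.002, 0.0]
force: [0.6, -0.6, -0.4]
finger_gap: 0.503
gripper_force: 0.0
```

Request:
{"name": "move_arm", "arguments": {
  "commands": "-20 60 0 0 0 0 0; -40 120 0 0 0 0 0; -60 175 0 0 0 0 0; -80 230 0 0 0 0 0; -100 285 0 0 0 0 0"
}}

```text
t: 16.65
tcp_pos: [0.4626, -0.4149, 0.1972]
tool_rot: [1.0, -0.004, -0.0, -0.0]
force: [0.6, -0.2, 0.2]
finger_gap: 0.498
gripper_force: 0.0
```

```bash
python3 - <<'E'
from h import *
s=telemetry.sense();print(s["t"],s["tcp_pos"],s["finger_gap"],s["force"])
d=snapshot("top"); np.save("pics/top.npy",d,allow_pickle=True); crop(d,"c5.png",100,100,310,260,3.8)
E
```

```text
16.65 [ 0.46257441 -0.41486418  0.19719147] 0.49838892088253073 [ 0.6441676  -0.24938436  0.16531039]
```

View pics/c5.png

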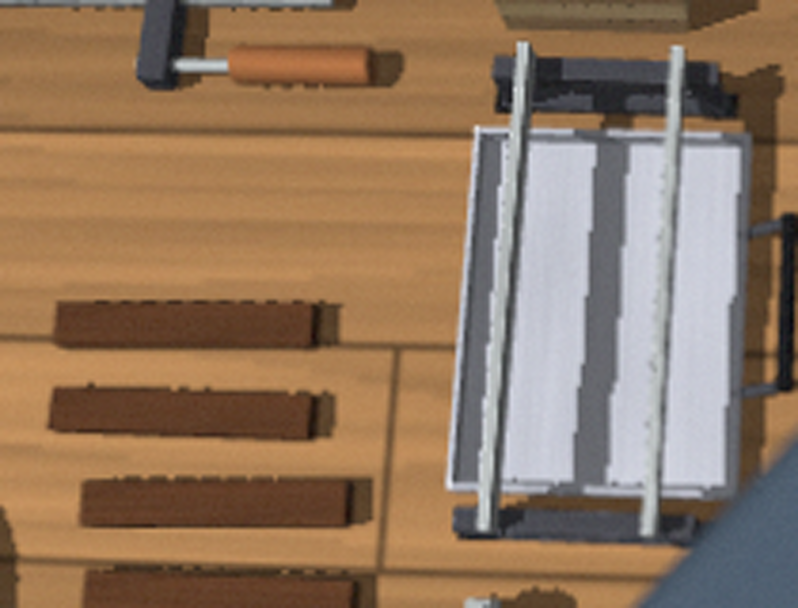

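Tray sits between the trestles with corners (475,127),(751,134),(740,498),(448,490); slats as before.

```bash
cat >> h.py <<'E'
def m(d,name,pts,z,s,x0,y0):
    px=(np.array(pts,float)+.5)/s-.5+[x0,y0]; w=p2w(d,px,z)[:,:2]*1000
    e=np.roll(w,-1,0)-w
    print(name,w.round().tolist(),"c",w.mean(0).round(1),"len",np.linalg.norm(e,axis=1).round().tolist(),"ang",np.degrees(np.arctan2(e[:,1],e[:,0])).round(1).tolist())
E
python3 - <<'E'
from h import *
d=load(); f=lambda n,p,z:m(d,n,p,z,3.8,100,100)
f("tray",[(475,127),(751,134),(740,498),(448,490)],.02)
f("bar",[(789,216),(785,390)],.051)
f("railL",[(523,42),(484,530)],.085)
f("railR",[(678,46),(649,535)],.085)
f("s1",[(57,302),(315,303),(312,347),(54,346)],.018)
f("s2",[(51,388),(314,394),(311,437),(49,431)],.018)
f("s3",[(82,479),(350,479),(347,525),(79,525)],.018)
E
```

```text
tray [[694.0, 197.0], [693.0, 7.0], [443.0, 6.0], [444.0, 196.0]] c [568.4 101.4] len [190.0, 250.0, 191.0, 251.0] ang [-90.4, -179.8, 89.8, 0.1]
bar [[625.0, -22.0], [509.0, -23.0]] c [567.  -22.3] len [116.0, 116.0] ang [-179.7, 0.3]
railL [[728.0, 153.0], [413.0, 156.0]] c [570.6 154.1] len [316.0, 316.0] ang [179.5, -0.5]
railR [[727.0, 52.0], [412.0, 56.0]] c [569.8  53.8] len [315.0, 315.0] ang [179.3, -0.7]
s1 [[565.0, 477.0], [568.0, 297.0], [537.0, 296.0], [534.0, 475.0]] c [551.1 386. ] len [180.0, 30.0, 179.0, 31.0] ang [-89.1, -178.4, 91.0, 3.7]
s2 [[505.0, 473.0], [506.0, 292.0], [477.0, 291.0], [476.0, 470.0]] c [490.9 381.5] len [181.0, 29.0, 179.0, 29.0] ang [-90.0, -178.7, 90.2, 4.7]
s3 [[445.0, 444.0], [449.0, 262.0], [419.0, 262.0], [414.0, 442.0]] c [431.8 352.5] len [181.0, 30.0, 180.0, 31.0] ang [-88.5, -178.9, 91.6, 3.1]
```

Request:
{"name": "move_arm", "arguments": {
  "commands": "4 -60 0 0 0 -10 0; 8 -120 0 0 0 -20 0; 12 -180 0 0 0 -30 0; 15 -242 0 0 0 -40 0; 17 -303 0 0 0 -50 0"
}}

```text
t: 17.32
tcp_pos: [0.4828, -0.1084, 0.1975]
tool_rot: [0.907, 0.421, 0.0, -0.0]
force: [0.7, 0.6, -0.2]
finger_gap: 0.501
gripper_force: 0.0
```

Request:
{"name": "move_arm", "arguments": {
  "commands": "48 -36 0 0 0 -8 0; 96 -72 0 0 0 -16 0; 145 -108 0 0 0 -24 0; 193 -144 0 0 0 -32 0; 241 -180 0 0 0 -40.5 0"
}}

```text
t: 17.95
tcp_pos: [0.502, 0.1917, 0.1974]
tool_rot: [0.705, 0.709, -0.0, -0.0]
force: [0.5, 0.1, 0.1]
finger_gap: 0.502
gripper_force: 0.0
```

Request:
{"name": "move_arm", "arguments": {
  "commands": "55 15 0 0 0 -1 0; 110 30 0 0 0 -1 0; 160 45 20 0 0 -1 0; 196 51 40 0 0 -1 0; 196 51 40 0 0 -1 0"
}}

```text
t: 18.58
tcp_pos: [0.5515, 0.3877, 0.1547]
tool_rot: [0.699, 0.715, -0.002, -0.001]
force: [-0.7, -0.2, 0.6]
finger_gap: 0.502
gripper_force: 0.0
```

```bash
python3 - <<'E'
from h import *
s=telemetry.sense();print(s["t"],s["tcp_pos"],s["finger_gap"],s["q"].round(2))
rel([.551,.3855,.006],90.9)
d=snapshot("wrist"); cv2.imwrite("pics/w4.png",d["image"][:,:,::-1])
for c,a in (((551,385.5),90.9),((491,381.5),90.1),((432,352),91.5),((370,343),89.9)):
    a=np.radians(a);u=np.array([np.cos(a),np.sin(a)]);v=np.array([-u[1],u[0]])
    print(w2p(d,[[*(np.array(c)+i*90*u+j*15*v)/1000,.018] for i,j in ((1,1),(1,-1),(-1,-1),(-1,1))]).round().tolist())
E
```

```text
18.575 [0.55148615 0.38766671 0.15472159] 0.5018110563142826 [0.45 0.68 1.36 0.   1.1  0.43]
shift [-2.000e+00  1.000e-01  1.487e+02] turn [-0.2  0.1  0.3]
[[306.0, 96.0], [338.0, 96.0], [335.0, 264.0], [308.0, 264.0]]
[[245.0, 99.0], [276.0, 99.0], [281.0, 266.0], [254.0, 266.0]]
[[185.0, 130.0], [215.0, 130.0], [233.0, 287.0], [208.0, 287.0]]
[[127.0, 138.0], [157.0, 139.0], [180.0, 292.0], [156.0, 291.0]]
```

View pics/w4.png

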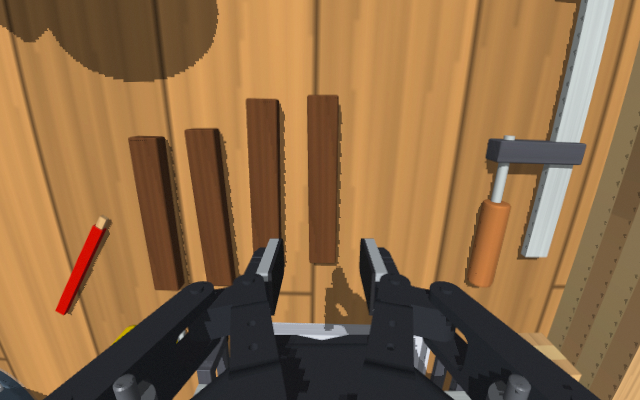

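All four slats lie at the predicted pixels (s1 at 306–338, rows 96–264). Pick slat1.

Request:
{"name": "move_arm", "arguments": {
  "commands": "-2 0 55 0 0 0 0; -2 0 100 0 0 0 0; -2 0 128 0 0 0 0; -2 0 142 0 0 0 0; -2 0 148 0 0 0 0"
}}

```text
t: 19.25
tcp_pos: [0.5538, 0.3829, 0.0098]
tool_rot: [0.701, 0.713, 0.0, 0.0]
force: [0.0, -0.4, -0.9]
finger_gap: 0.499
gripper_force: 0.0
```

Request:
{"name": "move_arm", "arguments": {
  "commands": "0 0 0 0 0 0 0; 0 0 0 0 0 0 -1; 0 0 0 0 0 0 -1; 0 0 0 0 0 0 -1; 0 0 0 0 0 0 -1"
}}

```text
t: 19.88
tcp_pos: [0.5546, 0.384, 0.0114]
tool_rot: [0.701, 0.713, 0.001, 0.001]
force: [-0.4, -1.0, 5.7]
finger_gap: 0.327
gripper_force: 59.9
```

Request:
{"name": "move_arm", "arguments": {
  "commands": "0 0 -10 0 0 0 -1; 0 0 -40 0 0 0 -1; 0 0 -90 0 0 0 -1; 0 0 -135 0 0 0 -1; 0 0 -135 0 0 0 -1"
}}

```text
t: 20.5
tcp_pos: [0.5562, 0.385, 0.1498]
tool_rot: [0.701, 0.714, 0.005, 0.002]
force: [1.6, -0.5, -1.2]
finger_gap: 0.333
gripper_force: 59.4
```

```bash
cat >> h.py <<'E'
def frac(d,c,a,z=.018):
    "fraction of dark-brown pixels in the predicted top face, and in four bands beside it (+v,-v,+u,-u)"
    a=np.radians(a);u=np.array([np.cos(a),np.sin(a)]);v=np.array([-u[1],u[0]])
    hsv=cv2.cvtColor(d["image"],cv2.COLOR_RGB2HSV); dark=(hsv[...,2]<115)&(hsv[...,1]>110)
    def q(i0,i1,j0,j1):
        p=w2p(d,[[*(np.array(c)+i*u+j*v)/1000,z] for i,j in ((i0,j0),(i0,j1),(i1,j1),(i1,j0))])
        k=np.zeros(dark.shape,np.uint8); cv2.fillPoly(k,[p.round().astype(np.int32)],1); return round(float(dark[k>0].mean()),2)
    return q(-88,88,-13,13),q(-88,88,18,24),q(-88,88,-24,-18),q(95,103,-13,13),q(-103,-95,-13,13)
S={1:((551,385.5),90.9),2:((491,381.5),90.1),3:((432,352),91.5),4:((370,343),89.9)}
E
python3 - <<'E'
from h import *
s=telemetry.sense();print(s["t"],s["tcp_pos"],s["finger_gap"])
rel([.663,.103,.15],89.4)
d=snapshot("wrist")
for k,(c,a) in S.items(): print(k,frac(d,c,a))
d=load()
for k,(c,a) in S.items(): print(k,frac(d,c,a))
E
```

```text
20.5 [0.55623876 0.38497829 0.14975565] 0.3327063525126279
shift [-283.9  101.6   -0.5] turn [ 0.5 -0.2  1.6]
1 (0.26, 0.66, 0.28, 0.33, 0.56)
2 (0.48, 0.0, 0.08, 0.0, 0.0)
3 (0.57, 0.0, 0.71, 0.0, 0.0)
4 (0.63, 0.0, 0.98, 0.0, 0.0)
1 (1.0, 0.0, 0.0, 0.0, 1.0)
2 (1.0, 0.0, 0.0, 0.0, 1.0)
3 (0.99, 0.0, 0.0, 0.0, 0.98)
4 (1.0, 0.0, 0.44, 0.0, 0.8)
```

Request:
{"name": "move_arm", "arguments": {
  "commands": "-50 18 0 0 0 1.5 -1; -105 37 0 0 0 1.5 -1; -165 58 0 0 0 1.5 -1; -225 80 0 0 0 1.5 -1; -282 101 0 0 0 1.5 -1"
}}

```text
t: 21.18
tcp_pos: [0.6582, 0.1022, 0.1423]
tool_rot: [0.71, 0.704, -0.001, -0.002]
force: [0.1, -0.1, -0.8]
finger_gap: 0.325
gripper_force: 59.4
```

Request:
{"name": "move_arm", "arguments": {
  "commands": "0 0 0 0 0 0 -1; 0 0 10 0 0 0 -1; 0 0 20 0 0 0 -1; 0 0 30 0 0 0 -1; 0 0 30 0 0 0 -1"
}}

```text
t: 21.8
tcp_pos: [0.6579, 0.1052, 0.113]
tool_rot: [0.709, 0.705, -0.001, -0.001]
force: [0.9, -0.5, -0.9]
finger_gap: 0.322
gripper_force: 59.4
```

```bash
python3 - <<'E'
from h import *
s=telemetry.sense();print(s["t"],s["tcp_pos"],s["finger_gap"])
rel([.663,.103,.0975],89.4)
E
```

```text
21.8 [0.65792351 0.10517735 0.1130105 ] 0.3224066101125661
shift [-2.1  5.1 15.5] turn [-0.2 -0.   0.2]
```

Request:
{"name": "move_arm", "arguments": {
  "commands": "-2 5 6 0 0 0 -1; -2 5 11 0 0 0 -1; -2 5 15 0 0 0 -1; -2 5 15.5 0 0 0 -1; -2 5 15.5 0 0 0 -1"
}}

```text
t: 22.42
tcp_pos: [0.6643, 0.1019, 0.0991]
tool_rot: [0.71, 0.704, 0.0, 0.0]
force: [0.1, -0.3, -0.8]
finger_gap: 0.327
gripper_force: 59.4
```

Request:
{"name": "move_arm", "arguments": {
  "commands": "0 0 0 0 0 0 0; 0 0 0 0 0 0 0; 0 0 -15 0 0 0 0; 0 0 -40 0 0 0 0; 0 0 -80 0 0 0 0"
}}

```text
t: 23.05
tcp_pos: [0.6635, 0.1019, 0.1797]
tool_rot: [0.71, 0.704, -0.001, -0.001]
force: [-0.1, -0.0, -0.5]
finger_gap: 0.497
gripper_force: 0.0
```

Request:
{"name": "move_arm", "arguments": {
  "commands": "50 -32 0 0 0 -0.7 0; 100 -63 0 0 0 -0.7 0; 150 -95 0 0 0 -0.7 0; 200 -126 0 0 0 -0.7 0; 250 -158 0 0 0 -0.7 0"
}}

```text
t: 23.68
tcp_pos: [0.5079, 0.355, 0.1807]
tool_rot: [0.706, 0.708, 0.001, 0.0]
force: [-0.1, -0.2, 0.5]
finger_gap: 0.499
gripper_force: 0.0
```

Request:
{"name": "move_arm", "arguments": {
  "commands": "27 -17 10 0 0 0 0; 27 -17 25 0 0 0 0; 27 -17 25 0 0 0 0; 27 -17 25 0 0 0 0; 27 -17 25 0 0 0 0"
}}

```text
t: 24.3
tcp_pos: [0.4924, 0.3794, 0.1547]
tool_rot: [0.706, 0.708, 0.001, 0.0]
force: [0.4, 0.0, 0.5]
finger_gap: 0.5
gripper_force: 0.0
```

```bash
python3 - <<'E'
from h import *
s=telemetry.sense();print(s["t"],s["tcp_pos"],s["finger_gap"])
rel([.491,.3815,.006],90.1)
d=snapshot("wrist"); cv2.imwrite("pics/w5.png",d["image"][:,:,::-1])
for k,(c,a) in S.items(): print(k,frac(d,c,a))
d=snapshot("side"); cv2.imwrite("pics/s5.png",d["image"][:,:,::-1])
for k,(c,a) in S.items(): print(k,frac(d,c,a))
print(frac(d,(663,103),89.4,.103))
E
```

```text
24.3 [0.49243982 0.37935416 0.15466333] 0.5002678410011606
shift [  2.1  -1.6 148.7] turn [ 0.1 -0.   0. ]
1 (0.05, 0.0, 0.0, 0.05, 0.0)
2 (1.0, 0.0, 0.03, 0.0, 0.0)
3 (0.76, 0.0, 0.36, 0.0, 0.05)
4 (0.98, 0.0, 0.91, 0.0, 0.0)
1 (0.07, 0.03, 0.0, 0.11, 0.28)
2 (0.99, 0.28, 0.0, 0.54, 0.18)
3 (1.0, 0.32, 0.0, 0.54, 0.45)
4 (0.99, 0.2, 0.22, 0.71, 0.03)
(0.0, 0.0, 0.0, 0.0, 0.0)
```

View pics/s5.png

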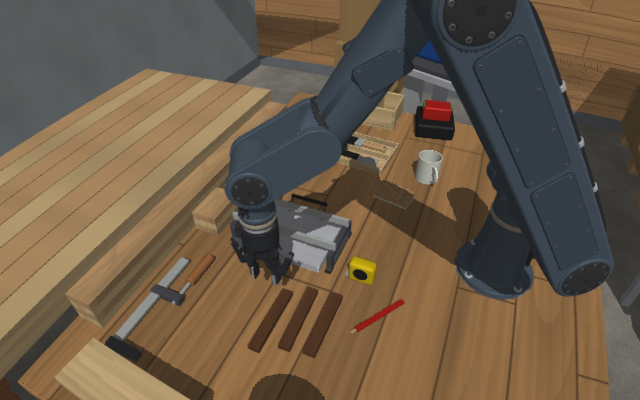

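The side view shows the three remaining slats in place; the arm hides the rack. Pick slat2.

Request:
{"name": "move_arm", "arguments": {
  "commands": "2 -1.5 55 0 0 0 0; 2 -1.5 105 0 0 0 0; 2 -1.5 132 0 0 0 0; 2 -1.5 145 0 0 0 0; 2 -1.5 150 0 0 0 0"
}}

```text
t: 25.02
tcp_pos: [0.4901, 0.3821, 0.0039]
tool_rot: [0.706, 0.708, 0.0, 0.0]
force: [-0.5, -0.8, 1.2]
finger_gap: 0.5
gripper_force: 0.0
```

Request:
{"name": "move_arm", "arguments": {
  "commands": "0 0 0 0 0 0 0; 0 0 0 0 0 0 -1; 0 0 0 0 0 0 -1; 0 0 0 0 0 0 -1; 0 0 0 0 0 0 -1"
}}

```text
t: 25.65
tcp_pos: [0.4908, 0.3828, 0.0058]
tool_rot: [0.706, 0.709, 0.001, 0.0]
force: [-0.4, 0.0, 6.6]
finger_gap: 0.332
gripper_force: 62.4
```

Request:
{"name": "move_arm", "arguments": {
  "commands": "0 0 -10 0 0 0 -1; 0 0 -40 0 0 0 -1; 0 0 -90 0 0 0 -1; 0 0 -140 0 0 0 -1; 0 0 -140 0 0 0 -1"
}}

```text
t: 26.28
tcp_pos: [0.4924, 0.3838, 0.1492]
tool_rot: [0.706, 0.709, 0.005, 0.002]
force: [0.4, 0.6, -0.3]
finger_gap: 0.332
gripper_force: 61.7
```

```bash
python3 - <<'E'
from h import *
s=telemetry.sense();print(s["t"],s["tcp_pos"],s["finger_gap"])
rel([.601,.1037,.145],89.4)
E
```

```text
26.275 [0.49241355 0.38375625 0.1491883 ] 0.3321219077096224
shift [-280.5  107.4    3.8] turn [ 0.5 -0.3  0.8]
```

Request:
{"name": "move_arm", "arguments": {
  "commands": "-50 19 0 0 0 0.8 -1; -105 40 0 0 0 0.8 -1; -165 63 0 0 0 0.8 -1; -225 86 0 0 0 0.8 -1; -280 107 0 0 0 0.8 -1"
}}

```text
t: 26.9
tcp_pos: [0.5973, 0.1008, 0.143]
tool_rot: [0.711, 0.704, -0.001, -0.001]
force: [0.6, 0.1, -1.4]
finger_gap: 0.333
gripper_force: 61.6
```

Request:
{"name": "move_arm", "arguments": {
  "commands": "0 0 0 0 0 0 -1; 0 0 12 0 0 0 -1; 0 0 24 0 0 0 -1; 0 0 32 0 0 0 -1; 0 0 32 0 0 0 -1"
}}

```text
t: 27.52
tcp_pos: [0.5967, 0.1037, 0.1109]
tool_rot: [0.71, 0.704, -0.001, -0.001]
force: [-0.8, 0.0, -0.5]
finger_gap: 0.332
gripper_force: 61.6
```

```bash
python3 - <<'E'
from h import *
s=telemetry.sense();print(s["t"],s["tcp_pos"],s["finger_gap"])
rel([.601,.1037,.092],89.4)
E
```

```text
27.525 [0.59671102 0.1036791  0.11088347] 0.33203359878609134
shift [ 0.1  4.3 18.9] turn [-0.1 -0.   0.1]
```

Request:
{"name": "move_arm", "arguments": {
  "commands": "0 4 8 0 0 0 -1; 0 4 14 0 0 0 -1; 0 4 18 0 0 0 -1; 0 4 19 0 0 0 -1; 0 4 19 0 0 0 -1"
}}

```text
t: 28.15
tcp_pos: [0.6019, 0.1025, 0.0931]
tool_rot: [0.711, 0.704, 0.0, 0.0]
force: [0.0, -0.0, -1.1]
finger_gap: 0.326
gripper_force: 61.6
```

Request:
{"name": "move_arm", "arguments": {
  "commands": "0 0 0 0 0 0 0; 0 0 0 0 0 0 0; 0 0 -15 0 0 0 0; 0 0 -40 0 0 0 0; 0 0 -80 0 0 0 0"
}}

```text
t: 28.78
tcp_pos: [0.6011, 0.1025, 0.1738]
tool_rot: [0.711, 0.704, -0.001, -0.001]
force: [0.8, 0.1, -0.1]
finger_gap: 0.5
gripper_force: 0.0
```

Request:
{"name": "move_arm", "arguments": {
  "commands": "50 -34 0 0 0 -1 0; 100 -69 0 0 0 -2.1 0; 150 -103 0 0 0 -2.1 0; 200 -138 0 0 0 -2.1 0; 246 -171 10 0 0 -2.1 0"
}}

```text
t: 29.4
tcp_pos: [0.4331, 0.3524, 0.1651]
tool_rot: [0.698, 0.717, 0.002, 0.001]
force: [0.4, 0.7, -0.3]
finger_gap: 0.5
gripper_force: 0.0
```

Request:
{"name": "move_arm", "arguments": {
  "commands": "0 0 10 0 0 0 0; 0 0 15 0 0 0 0; 0 0 15 0 0 0 0; 0 0 15 0 0 0 0; 0 0 15 0 0 0 0"
}}

```text
t: 30.02
tcp_pos: [0.4342, 0.3496, 0.1484]
tool_rot: [0.698, 0.716, 0.0, 0.0]
force: [1.0, -0.7, -0.7]
finger_gap: 0.499
gripper_force: 0.0
```

```bash
python3 - <<'E'
from h import *
s=telemetry.sense();print(s["t"],s["tcp_pos"],s["finger_gap"])
rel([.432,.352,.005],91.5)
for n in ("wrist","side"):
  d=snapshot(n)
  for k,(c,a) in S.items(): print(k,frac(d,c,a))
E
```

```text
30.025 [0.43418913 0.34960385 0.14841165] 0.4993985275913842
shift [  2.4  -2.2 143.4] turn [ 0.  -0.  -0.1]
1 (0.01, 0.01, 0.0, 0.03, 0.0)
2 (0.0, 0.0, 0.0, 0.0, 0.02)
3 (1.0, 0.0, 0.01, 0.0, 0.22)
4 (0.88, 0.0, 0.64, 0.0, 0.0)
1 (0.07, 0.04, 0.0, 0.11, 0.03)
2 (0.0, 0.0, 0.0, 0.0, 0.0)
3 (1.0, 0.32, 0.0, 0.54, 0.55)
4 (0.99, 0.21, 0.23, 0.71, 0.03)
```

Request:
{"name": "move_arm", "arguments": {
  "commands": "2.5 -2 55 0 0 0 0; 2.5 -2 100 0 0 0 0; 2.5 -2 127 0 0 0 0; 2.5 -2 139 0 0 0 0; 2.5 -2 144 0 0 0 0"
}}

```text
t: 30.75
tcp_pos: [0.4315, 0.3528, 0.0039]
tool_rot: [0.698, 0.716, 0.0, 0.0]
force: [1.1, 0.6, 0.5]
finger_gap: 0.498
gripper_force: 0.0
```

Request:
{"name": "move_arm", "arguments": {
  "commands": "0 0 0 0 0 0 0; 0 0 0 0 0 0 -1; 0 0 0 0 0 0 -1; 0 0 0 0 0 0 -1; 0 0 0 0 0 0 -1"
}}

```text
t: 31.38
tcp_pos: [0.4321, 0.3532, 0.0055]
tool_rot: [0.698, 0.717, 0.001, 0.0]
force: [-0.0, -0.2, 6.4]
finger_gap: 0.335
gripper_force: 61.5
```

Request:
{"name": "move_arm", "arguments": {
  "commands": "0 0 -10 0 0 0 -1; 0 0 -40 0 0 0 -1; 0 0 -90 0 0 0 -1; 0 0 -140 0 0 0 -1; 0 0 -140 0 0 0 -1"
}}

```text
t: 32.0
tcp_pos: [0.4337, 0.3542, 0.1486]
tool_rot: [0.698, 0.717, 0.005, 0.001]
force: [1.2, 0.0, -1.4]
finger_gap: 0.331
gripper_force: 60.8
```

```bash
python3 - <<'E'
from h import *
s=telemetry.sense();print(s["t"],s["tcp_pos"],s["finger_gap"])
rel([.539,.1043,.145],89.4)
E
```

```text
32.0 [0.43369883 0.35416102 0.14858807] 0.33051885056145497
shift [-252.6   98.5    3.4] turn [ 0.5 -0.3  2.1]
```

Request:
{"name": "move_arm", "arguments": {
  "commands": "-45 19 0 0 0 1 -1; -95 39 0 0 0 2.1 -1; -150 61 0 0 0 2.1 -1; -205 83 0 0 0 2.1 -1; -253 102 0 0 0 2.1 -1"
}}

```text
t: 32.62
tcp_pos: [0.5397, 0.1005, 0.143]
tool_rot: [0.711, 0.703, -0.001, -0.001]
force: [0.5, 0.5, 0.3]
finger_gap: 0.335
gripper_force: 60.8
```

Request:
{"name": "move_arm", "arguments": {
  "commands": "0 0 0 0 0 0 -1; 0 0 12 0 0 0 -1; 0 0 24 0 0 0 -1; 0 0 32 0 0 0 -1; 0 0 32 0 0 0 -1"
}}

```text
t: 33.25
tcp_pos: [0.5389, 0.1034, 0.111]
tool_rot: [0.71, 0.704, -0.001, -0.001]
force: [-0.1, 0.7, 0.1]
finger_gap: 0.335
gripper_force: 60.8
```

```bash
python3 - <<'E'
from h import *
s=telemetry.sense();print(s["t"],s["tcp_pos"],s["finger_gap"])
rel([.539,.1045,.092],89.4)
E
```

```text
33.25 [0.53889263 0.10338137 0.11099569] 0.335186264402977
shift [ 1.1  0.1 19. ] turn [-0.1 -0.   0.1]
```

Request:
{"name": "move_arm", "arguments": {
  "commands": "1 0 8 0 0 0 -1; 1 0 14 0 0 0 -1; 1 0 18 0 0 0 -1; 1 0 19 0 0 0 -1; 1 0 19 0 0 0 -1"
}}

```text
t: 33.88
tcp_pos: [0.54, 0.1034, 0.0931]
tool_rot: [0.711, 0.704, 0.0, 0.0]
force: [-0.7, -0.3, -0.6]
finger_gap: 0.333
gripper_force: 60.8
```

Request:
{"name": "move_arm", "arguments": {
  "commands": "0 0 0 0 0 0 0; 0 0 0 0 0 0 0; 0 0 -15 0 0 0 0; 0 0 -40 0 0 0 0; 0 0 -80 0 0 0 0"
}}

```text
t: 34.5
tcp_pos: [0.5392, 0.1035, 0.1739]
tool_rot: [0.711, 0.704, -0.001, -0.001]
force: [-0.2, -0.6, 0.6]
finger_gap: 0.504
gripper_force: 0.0
```

Request:
{"name": "move_arm", "arguments": {
  "commands": "50 -34 0 0 0 -0.5 0; 100 -70 0 0 0 -0.5 0; 150 -105 0 0 0 -0.5 0; 195 -140 0 0 0 -0.5 0; 237 -171 10 0 0 -0.5 0"
}}

```text
t: 35.12
tcp_pos: [0.3708, 0.3442, 0.1649]
tool_rot: [0.707, 0.707, 0.002, 0.0]
force: [1.3, -0.3, 0.9]
finger_gap: 0.5
gripper_force: 0.0
```

Request:
{"name": "move_arm", "arguments": {
  "commands": "0 0 10 0 0 0 0; 0 0 15 0 0 0 0; 0 0 15 0 0 0 0; 0 0 15 0 0 0 0; 0 0 15 0 0 0 0"
}}

```text
t: 35.75
tcp_pos: [0.3721, 0.3417, 0.1483]
tool_rot: [0.708, 0.706, 0.0, 0.0]
force: [-0.3, -0.4, 0.1]
finger_gap: 0.501
gripper_force: 0.0
```

```bash
python3 - <<'E'
from h import *
s=telemetry.sense();print(s["t"],s["tcp_pos"],s["finger_gap"])
rel([.370,.343,.005],89.9)
for n in ("wrist","side"):
  d=snapshot(n)
  for k,(c,a) in S.items(): print(k,frac(d,c,a))
E
```

```text
35.75 [0.37214805 0.34166713 0.14834489] 0.5008819838533797
shift [  1.3  -2.2 143.3] turn [ 0.  -0.  -0.1]
1 (0.0, 0.29, 0.0, 0.0, 0.0)
2 (0.0, 0.0, 0.0, 0.0, 0.0)
3 (0.0, 0.0, 0.0, 0.0, 0.0)
4 (1.0, 0.0, 0.35, 0.0, 0.0)
1 (0.08, 0.05, 0.0, 0.11, 0.03)
2 (0.0, 0.0, 0.0, 0.0, 0.0)
3 (0.0, 0.0, 0.0, 0.0, 0.39)
4 (0.99, 0.24, 0.25, 0.73, 0.06)
```

Request:
{"name": "move_arm", "arguments": {
  "commands": "1.5 -1 55 0 0 0 0; 1.5 -1 100 0 0 0 0; 1.5 -1 127 0 0 0 0; 1.5 -1 139 0 0 0 0; 1.5 -1 144 0 0 0 0"
}}

```text
t: 36.48
tcp_pos: [0.3706, 0.3438, 0.0039]
tool_rot: [0.708, 0.707, 0.0, 0.0]
force: [0.4, 0.3, -0.2]
finger_gap: 0.499
gripper_force: 0.0
```

Request:
{"name": "move_arm", "arguments": {
  "commands": "0 0 0 0 0 0 0; 0 0 0 0 0 0 -1; 0 0 0 0 0 0 -1; 0 0 0 0 0 0 -1; 0 0 0 0 0 0 -1"
}}

```text
t: 37.1
tcp_pos: [0.3709, 0.3441, 0.0054]
tool_rot: [0.708, 0.707, 0.001, 0.0]
force: [-0.8, -0.8, 6.1]
finger_gap: 0.333
gripper_force: 60.8
```

Request:
{"name": "move_arm", "arguments": {
  "commands": "0 0 -10 0 0 0 -1; 0 0 -40 0 0 0 -1; 0 0 -90 0 0 0 -1; 0 0 -140 0 0 0 -1; 0 0 -140 0 0 0 -1"
}}

```text
t: 37.72
tcp_pos: [0.3726, 0.3452, 0.1482]
tool_rot: [0.707, 0.707, 0.005, 0.001]
force: [-0.6, -0.7, -1.6]
finger_gap: 0.331
gripper_force: 60.0
```

```bash
python3 - <<'E'
from h import *
s=telemetry.sense();print(s["t"],s["tcp_pos"],s["finger_gap"])
rel([.477,.1049,.145],89.4)
E
```

```text
37.725 [0.37257052 0.34519647 0.14822739] 0.33109609845048954
shift [-240.2  104.6    2.9] turn [ 0.5 -0.3  0.5]
```

Request:
{"name": "move_arm", "arguments": {
  "commands": "-45 20 0 0 0 0.5 -1; -95 42 0 0 0 0.5 -1; -145 65 0 0 0 0.5 -1; -195 87 0 0 0 0.5 -1; -240 107 0 0 0 0.5 -1"
}}

```text
t: 38.35
tcp_pos: [0.4767, 0.1017, 0.1432]
tool_rot: [0.711, 0.703, -0.001, -0.001]
force: [-0.3, 0.6, -0.9]
finger_gap: 0.334
gripper_force: 60.0
```

Request:
{"name": "move_arm", "arguments": {
  "commands": "0 0 0 0 0 0 -1; 0 0 12 0 0 0 -1; 0 0 24 0 0 0 -1; 0 0 32 0 0 0 -1; 0 0 32 0 0 0 -1"
}}

```text
t: 38.98
tcp_pos: [0.476, 0.1043, 0.1111]
tool_rot: [0.71, 0.704, -0.001, -0.001]
force: [-0.0, 0.9, -0.9]
finger_gap: 0.335
gripper_force: 60.0
```

```bash
python3 - <<'E'
from h import *
s=telemetry.sense();print(s["t"],s["tcp_pos"],s["finger_gap"])
rel([.477,.1055,.092],89.4)
E
```

```text
38.975 [0.47597445 0.10432643 0.11107536] 0.334611033293058
shift [ 1.2  1.1 19.1] turn [-0.1 -0.   0.1]
```

Request:
{"name": "move_arm", "arguments": {
  "commands": "1 1 8 0 0 0 -1; 1 1 14 0 0 0 -1; 1 1 18 0 0 0 -1; 1 1 19 0 0 0 -1; 1 1 19 0 0 0 -1"
}}

```text
t: 39.6
tcp_pos: [0.4781, 0.1045, 0.0931]
tool_rot: [0.711, 0.704, 0.0, 0.0]
force: [-0.4, -0.1, -0.9]
finger_gap: 0.332
gripper_force: 60.0
```

Request:
{"name": "move_arm", "arguments": {
  "commands": "0 0 0 0 0 0 0; 0 0 0 0 0 0 0; 0 0 -15 0 0 0 0; 0 0 -50 0 0 0 0; 0 0 -100 0 0 0 0"
}}

```text
t: 40.22
tcp_pos: [0.4771, 0.1045, 0.1933]
tool_rot: [0.711, 0.704, -0.001, -0.001]
force: [1.4, -0.3, 0.5]
finger_gap: 0.503
gripper_force: 0.0
```

Request:
{"name": "move_arm", "arguments": {
  "commands": "-50 0 -5 0 0 8 0; -100 0 -8 0 0 16 0; -150 0 -10 0 0 24 0; -205 0 -10 0 0 32 0; -260 0 -10 0 0 40 0"
}}

```text
t: 40.85
tcp_pos: [0.4753, -0.1571, 0.2035]
tool_rot: [0.909, 0.416, 0.0, 0.0]
force: [-0.2, -0.2, -0.7]
finger_gap: 0.502
gripper_force: 0.0
```

Request:
{"name": "move_arm", "arguments": {
  "commands": "-40 35 0 0 0 0 0; -80 70 0 0 0 0 0; -120 105 0 0 0 0 0; -160 135 0 0 0 0 0; -200 165 0 0 0 0 0"
}}

```text
t: 41.48
tcp_pos: [0.4703, -0.4163, 0.2031]
tool_rot: [0.908, 0.418, 0.0, -0.0]
force: [0.1, 0.1, 0.3]
finger_gap: 0.501
gripper_force: 0.0
```

```bash
python3 - <<'E'
from h import *
s=telemetry.sense();print(s["t"],s["tcp_pos"],s["finger_gap"])
d=snapshot("top"); np.save("pics/top.npy",d,allow_pickle=True); crop(d,"c6.png",200,100,500,270,2.6)
d=snapshot("side"); crop(d,"s6.png",150,120,430,370,2.2)
E
```

```text
41.475 [ 0.47034285 -0.41625844  0.20313489] 0.500890942687887
```

View pics/c6.png

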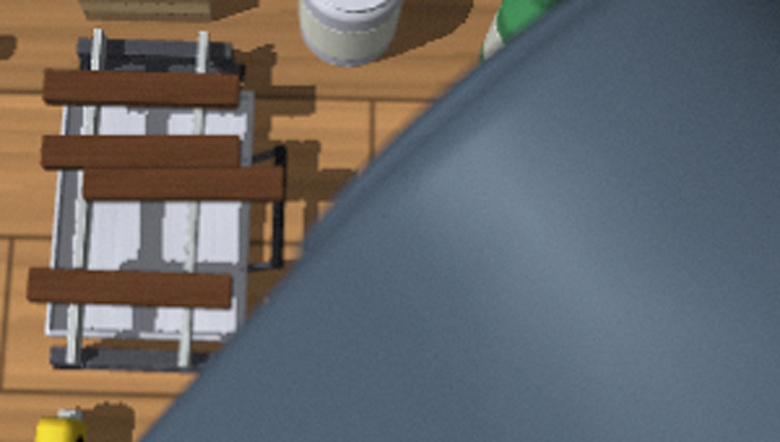

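Slat3 has been knocked: it now lies against slat2, at (84–284, 168–200), shifted toward −y. Others lie well. Measure it.

```bash
python3 - <<'E'
from h import *
d=load(); f=lambda n,p:m(d,n,p,.103,2.6,200,100)
f("s1",[(45,70),(239,73),(238,106),(43,103)])
f("s2",[(43,136),(240,137),(239,167),(41,168)])
f("s3",[(85,168),(284,167),(282,200),(84,200)])
f("s4",[(30,268),(232,273),(230,306),(28,302)])
img=d["image"]; hsv=cv2.cvtColor(img,cv2.COLOR_RGB2HSV)
for u in (100,180,225,260): 
    c=int(200+u/2.6); print(c,[(r,int(hsv[r,c,2])) for r in range(150,182)])
rel([.57,.07,.2],89.4)
E
```

```text
s1 [[679.0, 194.0], [679.0, 16.0], [647.0, 15.0], [646.0, 194.0]] c [662.7 104.8] len [179.0, 32.0, 178.0, 32.0] ang [-89.9, -179.5, 90.2, 1.3]
s2 [[615.0, 191.0], [618.0, 12.0], [589.0, 12.0], [585.0, 191.0]] c [601.6 101.6] len [179.0, 28.0, 178.0, 30.0] ang [-89.2, -179.8, 91.5, 1.1]
s3 [[586.0, 151.0], [590.0, -28.0], [560.0, -27.0], [556.0, 150.0]] c [572.9  61.4] len [179.0, 31.0, 177.0, 30.0] ang [-88.5, 178.2, 91.2, 2.2]
s4 [[493.0, 193.0], [493.0, 15.0], [464.0, 16.0], [463.0, 193.0]] c [478.2 104.2] len [178.0, 29.0, 177.0, 30.0] ang [-90.1, 178.7, 90.2, 1.1]
238 [(150, 188), (151, 169), (152, 90), (153, 91), (154, 97), (155, 97), (156, 96), (157, 96), (158, 92), (159, 93), (160, 98), (161, 95), (162, 95), (163, 89), (164, 78), (165, 92), (166, 89), (167, 93), (168, 96), (169, 95), (170, 100), (171, 91), (172, 96), (173, 97), (174, 98), (175, 86), (176, 63), (177, 102), (178, 183), (179, 213), (180, 213), (181, 213)]
269 [(150, 220), (151, 189), (152, 94), (153, 99), (154, 96), (155, 95), (156, 95), (157, 92), (158, 94), (159, 91), (160, 90), (161, 87), (162, 93), (163, 91)
[... 282 characters left out ...]
56, 92), (157, 97), (158, 93), (159, 89), (160, 92), (161, 91), (162, 96), (163, 87), (164, 82), (165, 95), (166, 101), (167, 99), (168, 97), (169, 93), (170, 94), (171, 92), (172, 93), (173, 89), (174, 88), (175, 87), (176, 67), (177, 111), (178, 188), (179, 219), (180, 219), (181, 218)]
300 [(150, 86), (151, 85), (152, 85), (153, 88), (154, 87), (155, 92), (156, 89), (157, 85), (158, 74), (159, 42), (160, 42), (161, 46), (162, 73), (163, 91), (164, 93), (165, 98), (166, 99), (167, 97), (168, 91), (169, 93), (170, 93), (171, 93), (172, 90), (173, 95), (174, 96), (175, 90), (176, 68), (177, 63), (178, 85), (179, 89), (180, 89), (181, 88)]
shift [ 436.5 -245.5    1.1] turn [  0.2   0.2 -40.2]
```

Request:
{"name": "move_arm", "arguments": {
  "commands": "38 -19 0 0 0 -8.4 0; 76 -37 0 0 0 -16.8 0; 114 -56 0 0 0 -25.2 0; 152 -74 0 0 0 -33.6 0; 190 -93 0 0 0 -42 0"
}}

```text
t: 42.2
tcp_pos: [0.5235, -0.2077, 0.2032]
tool_rot: [0.696, 0.718, 0.0, -0.0]
force: [0.3, 0.1, -0.8]
finger_gap: 0.498
gripper_force: 0.0
```

Request:
{"name": "move_arm", "arguments": {
  "commands": "50 14 0 0 0 0 0; 100 28 0 0 0 0 0; 150 42 15 0 0 0 0; 185 52 35 0 0 0 0; 201 56 45 0 0 0 0"
}}

```text
t: 42.82
tcp_pos: [0.5736, -0.0049, 0.1572]
tool_rot: [0.697, 0.717, -0.001, -0.001]
force: [-0.0, -0.8, -0.1]
finger_gap: 0.503
gripper_force: 0.0
```

```bash
python3 - <<'E'
from h import *
s=telemetry.sense();print(s["t"],s["tcp_pos"],s["finger_gap"])
rel([.5743,-.009,.093],91.3)
d=snapshot("wrist"); np.save("pics/w7.npy",d,allow_pickle=True)
hsv=cv2.cvtColor(d["image"],cv2.COLOR_RGB2HSV)
print(frac(d,(572.9,61.4),91.4,.103),frac(d,(601.6,101.6),91,.103),frac(d,(601.6,101.6),89.4,.103))
# lateral edges of slat3 at y=-9, along world x
xs=np.arange(.545,.605,.002); p=w2p(d,[[x,-.009,.103] for x in xs]).round().astype(int)
print([(round(x*1000),*map(int,d["image"][b,a])) for x,(a,b) in zip(xs,p) if 0<=a<640 and 0<=b<400])
E
```

```text
42.825 [ 0.5736347  -0.00493631  0.15724786] 0.5029139620925831
shift [-4.1  0.7 64.2] turn [-0.1 -0.   0.3]
(0.16, 0.08, 0.51, nan, 0.19) (0.28, 0.01, 0.06, nan, 0.37) (0.29, 0.01, 0.08, nan, 0.35)
[(545, 113, 84, 51), (547, 108, 80, 47), (549, 108, 79, 48), (551, 78, 59, 36), (553, 78, 57, 34), (555, 105, 77, 47), (557, 114, 84, 50), (559, 114, 83, 50), (561, 101, 73, 45), (563, 115, 73, 41), (565, 119, 74, 45), (567, 114, 73, 41), (569, 107, 67, 38), (571, 111, 69, 41), (573, 114, 72, 44), (575, 118, 73, 45), (577, 118, 74, 44), (579, 114, 73, 42), (581, 118, 73, 44), (583, 121, 77, 44), (585, 124, 78, 46), (587, 118, 75, 41), (589, 117, 73, 44), (591, 97, 72, 44), (593, 101, 75, 45), (595, 107, 79, 48), (597, 108, 79, 48), (599, 111, 82, 49), (601, 112, 84, 49), (603, 111, 83, 47)]h.py:32: RuntimeWarning: Mean of empty slice.
  k=np.zeros(dark.shape,np.uint8); cv2.fillPoly(k,[p.round().astype(np.int32)],1); return round(float(dark[k>0].mean()),2)
  ret = ret.dtype.type(ret / rcount)
```

Slat3's edges at y=−9 mm are at x 562–590, as expected. Grip its free overhanging end.

Request:
{"name": "move_arm", "arguments": {
  "commands": "-4 2 0 0 0 0 0; -4 2 20 0 0 0 0; -4 2 42 0 0 0 0; -4 2 58 0 0 0 0; -4 2 64.5 0 0 0 0"
}}

```text
t: 43.5
tcp_pos: [0.5766, -0.0127, 0.0931]
tool_rot: [0.699, 0.715, -0.0, -0.0]
force: [0.3, 0.6, 0.4]
finger_gap: 0.497
gripper_force: 0.0
```

Request:
{"name": "move_arm", "arguments": {
  "commands": "0 0 0 0 0 0 0; 0 0 0 0 0 0 -1; 0 0 0 0 0 0 -1; 0 0 0 0 0 0 -1; 0 0 0 0 0 0 -1"
}}

```text
t: 44.12
tcp_pos: [0.5773, -0.0116, 0.0941]
tool_rot: [0.698, 0.716, 0.0, 0.001]
force: [0.4, -1.0, 3.0]
finger_gap: 0.33
gripper_force: 61.8
```

Request:
{"name": "move_arm", "arguments": {
  "commands": "0 0 -2 0 0 0 -1; 0 0 -4 0 0 0 -1; 0 0 -6 0 0 0 -1; 0 0 -8 0 0 0 -1; 0 0 -8 0 0 0 -1"
}}

```text
t: 44.75
tcp_pos: [0.5768, -0.0115, 0.1018]
tool_rot: [0.698, 0.716, 0.0, 0.0]
force: [-0.3, -0.3, 0.1]
finger_gap: 0.328
gripper_force: 61.6
```

```bash
python3 - <<'E'
from h import *
s=telemetry.sense();print(s["t"],s["tcp_pos"],s["finger_gap"],s["ft_torque"])
rel([.541,.0345,.1035],89.4)
E
```

```text
44.75 [ 0.57681843 -0.01145749  0.10178587] 0.3280608229198099 [-0.0544943  -0.01481968  0.05482717]
shift [ 46.8 -34.7  -1.7] turn [0. 0. 2.]
```

Request:
{"name": "move_arm", "arguments": {
  "commands": "0 -10 0 0 0 0.5 -1; 5 -22 0 0 0 1 -1; 18 -32 0 0 0 1.5 -1; 32 -36 0 0 0 2 -1; 43.5 -36 0 0 0 2 -1"
}}

```text
t: 45.38
tcp_pos: [0.5392, 0.0325, 0.1017]
tool_rot: [0.71, 0.704, 0.0, -0.0]
force: [-0.0, 1.3, -1.6]
finger_gap: 0.332
gripper_force: 61.6
```

Request:
{"name": "move_arm", "arguments": {
  "commands": "0 0 2 0 0 0 -1; 0 0 4 0 0 0 -1; 0 0 6 0 0 0 -1; 0 0 8 0 0 0 -1; 0 0 8 0 0 0 -1"
}}

```text
t: 46.0
tcp_pos: [0.5399, 0.0306, 0.0943]
tool_rot: [0.711, 0.703, 0.0, 0.0]
force: [-2.1, 0.2, 5.4]
finger_gap: 0.326
gripper_force: 62.4
```

```bash
python3 - <<'E'
from h import *
s=telemetry.sense();print(s["t"],s["tcp_pos"],s["finger_gap"],s["ft_torque"])
rel([.540,.0313,.094],89.4)
E
```

```text
46.0 [0.53990806 0.03063676 0.09434816] 0.3261863956494177 [-0.01831098  0.26302892  0.01311553]
shift [0.7 0.1 0.3] turn [ 0.  0. -0.]
```

Request:
{"name": "move_arm", "arguments": {
  "commands": "0 0 0 0 0 0 0; 0 0 0 0 0 0 0; 0 0 -15 0 0 0 0; 0 0 -50 0 0 0 0; 0 0 -110 0 0 0 0"
}}

```text
t: 46.62
tcp_pos: [0.5383, 0.0313, 0.2037]
tool_rot: [0.711, 0.704, -0.001, -0.002]
force: [0.3, 0.7, -0.1]
finger_gap: 0.501
gripper_force: 0.0
```

Request:
{"name": "move_arm", "arguments": {
  "commands": "-50 -10 -5 0 0 10 0; -100 -20 -8 0 0 20 0; -150 -30 -10 0 0 30 0; -205 -40 -10 0 0 40 0; -260 -50 -10 0 0 50 0"
}}

```text
t: 47.25
tcp_pos: [0.4867, -0.2301, 0.2147]
tool_rot: [0.942, 0.335, 0.0, 0.001]
force: [1.0, 0.4, -0.5]
finger_gap: 0.502
gripper_force: 0.0
```

Request:
{"name": "move_arm", "arguments": {
  "commands": "-30 35 0 0 0 8 0; -60 70 0 0 0 16 0; -90 105 0 0 0 24 0; -105 135 0 0 0 32 0; -120 160 0 0 0 40 0"
}}

```text
t: 47.88
tcp_pos: [0.496, -0.4297, 0.2145]
tool_rot: [1.0, -0.008, 0.0, 0.0]
force: [-0.4, 0.3, 0.3]
finger_gap: 0.498
gripper_force: 0.0
```

```bash
python3 - <<'E'
from h import *
s=telemetry.sense();print(s["t"],s["tcp_pos"],s["finger_gap"])
d=snapshot("top"); np.save("pics/top.npy",d,allow_pickle=True)
a=cv2.resize(d["image"][110:260,200:320],None,fx=3.3,fy=3.3,interpolation=cv2.INTER_CUBIC)
w=snapshot("wrist")["image"]; sd=snapshot("side")["image"][110:310,180:380]
b=np.vstack([cv2.resize(w,(400,250)),cv2.resize(sd,(330,330))[:245,:].copy() if 0 else cv2.copyMakeBorder(cv2.resize(sd,(245,245)),0,0,0,155,cv2.BORDER_CONSTANT)])
cv2.imwrite("pics/final.png",np.hstack([a[:495,:396],b])[:,:,::-1])
E
```

```text
47.875 [ 0.49598026 -0.42972557  0.2145201 ] 0.4975108955836757
```

View pics/final.png

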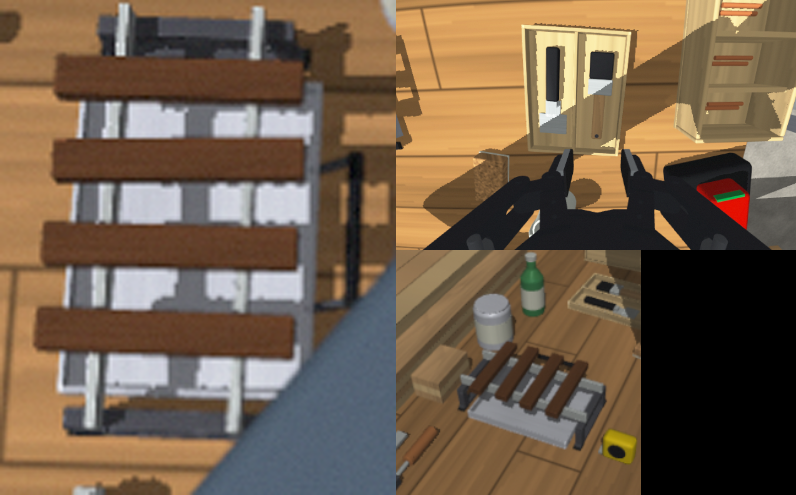

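All four slats lie across both rails, evenly spaced, and both tools lie in the kit tray. Last numeric check.

```bash
python3 - <<'E'
from h import *
d=load()
for n,p in (("s1",[(57,56),(304,62),(302,104),(54,98)]),("s2",[(55,139),(305,140),(303,180),(52,179)]),("s3",[(45,222),(297,229),(295,270),(43,264)]),("s4",[(37,307),(294,316),(292,357),(35,349)])):
    m(d,n,p,.103,3.3,200,110)
m(d,"bar",[(357,153),(352,305)],.051,3.3,200,110)
E
```

```text
s1 [[679.0, 195.0], [677.0, 15.0], [645.0, 15.0], [646.0, 194.0]] c [661.8 104.8] len [179.0, 32.0, 179.0, 32.0] ang [-90.4, 179.5, 89.6, 0.8]
s2 [[615.0, 191.0], [618.0, 12.0], [589.0, 13.0], [586.0, 191.0]] c [602.1 101.7] len [179.0, 30.0, 178.0, 30.0] ang [-89.1, 179.3, 90.9, 0.4]
s3 [[554.0, 193.0], [553.0, 16.0], [524.0, 16.0], [524.0, 192.0]] c [538.7 104.3] len [178.0, 29.0, 176.0, 30.0] ang [-90.4, 179.4, 89.9, 1.8]
s4 [[493.0, 194.0], [491.0, 15.0], [463.0, 16.0], [464.0, 193.0]] c [477.8 104.6] len [179.0, 29.0, 178.0, 29.0] ang [-90.7, 179.3, 89.6, 1.7]
bar [[626.0, -23.0], [510.0, -23.0]] c [567.8 -23.1] len [116.0, 116.0] ang [179.7, -0.3]
```

Everything is within about 3 mm, with slat2 off square by about 1.5°, which is fine. Handing in.

```bash
python3 -c "
from station import ticket
print(ticket.sign_off())"
```

```text
the job is handed in; nothing more can be done
None
```

I handed the job in at about 48 s: brush and knife lie flat in the kit tray, one per compartment; the drip tray is centred under the rack within about 3 mm; and all four slats lie across the rails about 30 mm apart, including slat3, which got knocked and which I re-placed.

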